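Sweep the draughts counters into the games tray

ROBOT

A 7-joint arm with a two-finger parallel gripper is mounted at the origin on the work surface. World frame = base frame: x ahead of the robot, y to its left, z up, the work surface at z = 0. Lengths are in m, angles in rad, forces in N, time in s.
With the tool pointing down it reaches from about 0.4 to 0.85 m from the base axis. Payload 10.4 kg.
Tool frame: the origin (TCP) lies on the mounting face of the last link; the fingertips stand 173 mm ahead of it and the grasp point (between the pads) lies 155 mm ahead of it (manip.tip_extent is the distance from the TCP to the fingertips, in m); z points along the fingers, y is the line along which they close (so a half turn about z gives the same grasp; the last joint's range is limited). The gripper opens to 85 mm and grips with 20 to 120 N. Pads are 22 mm wide; open, the fingers measure 114 mm over their backs; the gripper's body (76 mm by 85 mm) begins 54 mm behind the grasp point. The pads swing forward as they close: fully open they stand 13 mm farther back than shut.
Start: joints at [-1.132, 0.332, -0.065, 1.46, 0.022, 1.35, -0.088], TCP at [0.278, 0.56, 0.405] pointing down, gripper open.
Joint ranges: [-2.6, 2.6], [-0.5, 2.12], [-1.47, 1.34], [0.16, 2.42], [-1.27, 4.41], [0.06, 2.06], [-2.6, 2.6]. Speed limits (rad/s): [2.22, 2.22, 2.79, 2.79, 3.14, 3.14, 3.14].

INTERFACE

Orientations are given as a unit quaternion [x, y, z, w].
In Python, from workcell import manip gives the robot as it stands.
- The arm moves only by the tool move_arm, never from a script. Its argument "plan" is one flat list of numbers, 7 for each row, row after row: the turn, a rotation vector about the tool's x, y, z in rad, then the shift along the tool's x, y, z in m, then the finger opening in m, from 0 to 0.0854. In form: [ax, ay, az, dx, dy, dz, gripper, ax, ay, az, dx, dy, dz, gripper, ...]. A call has 1 to 12 rows; each row is the pose to reach, as a shift and turn from the pose commanded when the call began, along the tool's axes at that moment; what a row does not reach only later rows make up. A row lasts 1/8 s, in which the tool goes at most 62.5 mm and 10.7 degrees, less where a joint would pass 70% of its speed; a pose out of reach is approached as far as the arm can. A call with a gripper value outside its range is refused whole. The fingers move at their own pace and stop on an object; "squeeze" is the grip in N (left out, the last holds). Time passes only in rows, so rows that repeat a pose let the fingers close. It gives the time, the measured TCP pose, the force, the opening and the grip force at its end, in the units of the state.
- manip.get_obs(): the state, without advancing time (a new reading comes with each control period).
- manip.camera(name): name is "side" or "top" or "wrist"; returns a dict with "color" (480x640x3 uint8, red, green, blue), "fx", "fy", "cx", "cy" (pixels), "cam_to_world" (4x4, takes a point from camera to world coordinates); the wrist camera has in their place "mount" (4x4, takes a point from camera to tool coordinates, whose origin is the TCP and whose axes are the flange's). Camera axes: x right, y down, z forward; pixel columns grow to the right and rows downward; lengths in m; the calibration is good to about 2 mm. A picture is of the moment at which its call begins: read the wrist's pose just before it. There is no depth.
- manip.hand_in(): hands the job in; it is judged then, once.
Trained networks look in a picture, given as the dict that the camera call returned (one of the last four; its "shot" number tells which), for a name from the list of things; names that differ only in an ending like _2 or _b are one class to them, and where a whole thing is asked for, a point or a joint stands for the part that bears it (a point fixed in the world has none). Each returns a list of dicts, best first, with "conf" (0 to 1); they miss things now and then, are a little off and sometimes report something else, mostly with a low value. They report only what shows in the picture. A call takes as long as a camera call. They do not tell look-alikes from the thing itself.
- manip.look_for(picture, label): "position" ([x, y, z] in m, in the coordinates of the camera as it stood for that picture, good to about 4 mm: the middle of the surface that is visible of it).
- manip.silhouettes(picture, label): "pixels" (480x640 bool, what is visible of it).
- manip.tip_of(picture, label): "position" ([x, y, z] in m, in the coordinates of the camera as it stood for that picture, good to about 4 mm: a listed point, or the origin of a listed thing).
The state is a dict: "clock": time; "joint_pos": joint angles; "joint_velocities": joint speeds; "tau": joint torques, N m; "position": TCP position; "ee_rot": TCP orientation; "ft_force": force on the tool from outside, world axes, zero at the start; "torque": the same for the moment, N m; "grip_width": opening from 0.0 (shut) to 1.0 (fully open); "grasp_force": force on a finger pad.
Only numpy, scipy, OpenCV 4.12 (cv2) and the standard library are available. Lean on these libraries where they do the work, as an engineer would, in place of code of your own. Each camera call takes 0.05 s, during which the arm holds its last target. There are 200 camera calls.

TASK

Clear up after the game: with closed fingers, sweep the three flat draughts counters across the coffee table through the open side of the three-sided wooden games tray, until each lies flat and completely inside it. Only slide them along the table, under control: do not lift, flip or flick them. Leave the pawn, the tealight glass and everything else on the table where they are.

Things in the scene. Friction and masses are not known exactly. Their poses are not given: they have to be found in the camera images.
- counter0: a plain light wooden draughts counter, a flat disc 36 mm in diameter and 12 mm thick, about 14 g, lying loose on the table; origin at the centre of its underside, z up when it lies as at the start
- counter1: a plain light wooden draughts counter, a flat disc 36 mm in diameter and 12 mm thick, about 14 g, lying loose on the table; origin at the centre of its underside, z up when it lies as at the start
- counter2: a plain light wooden draughts counter, a flat disc 36 mm in diameter and 12 mm thick, about 14 g, lying loose on the table; origin at the centre of its underside, z up when it lies as at the start
- tray_in (a point): floor centre of the wooden games tray, on the table top. Tray fixed to the table, three walls 24 mm high, 10 mm thick; floor level with the table (felt liner, no step). Inside 80 mm deep (x) and 200 mm wide (y). Open side faces this point's -x, roughly to the robot: mouth line at x = -40 mm, back wall's inner face at x = +40, side walls' inner faces at y = +100 and -100 mm
- pawn: a turned light wooden pawn standing near the counters, 26 mm across at the foot, 45 mm high, 30 g, loose; not to be disturbed; origin at the centre of its underside
- tealight: a tealight in a small round clear glass standing near the counters, 48 mm across, 42 mm high, loose; not to be disturbed; origin at the centre of its underside
- mug: a big orange mug, 88 mm across without its handle, 95 mm high, loose, on the right side of the table; not to be disturbed; origin at the centre of its underside
- remote: a black remote control 170 x 46 x 18 mm (its x, y, z), lying loose on the left side of the table; not to be disturbed; origin at the centre of its underside
- coaster: a round cork coaster 96 mm across and 6 mm thick lying loose at the left near the robot; not to be disturbed; origin at the centre of its underside
Not all that is in view belongs to the job. What is shaped like the counter1 but black is not meant.

How it is judged:
By the outcome, as a careful person would: the job done as asked, in the order asked, and still so for the second after the job is handed in, with the robot touching nothing.
It also fails if it takes over 72 s, if anything falls off the work surface, if the arm or the gripper's body presses on something with over 40 N, if the wrist force passes 120 N, or if a joint passes its speed limit or range.

## Working session

There is one attempt and no reset: what is moved stays moved. The work goes in short steps, Python scripts to look and compute and a tool call to move; the robot and the scene stay as the last step left them, time stands still between calls to the robot, and variables do not carry over. Pictures are saved under pics/ and viewed, at most 10 in all, crops included, and the job is handed in when it is done.

Besides the shell and the picture viewer there is one more tool, called as name(argument=value, ...) on one line, values as JSON. move_arm: Moves the arm, as the interface text tells. Its arguments: {"type":"object","properties":{"plan":{"type":"array","items":{"type":"number"}},"squeeze":{"type":"number"}},"required":["plan"]}

```bash
mkdir -p pics; cat > h.py <<'E'
from workcell import manip
import numpy as np, cv2
from scipy.spatial.transform import Rotation as R
def w(p,pos): T=np.array(p["cam_to_world"]); return T[:3,:3]@np.array(pos)+T[:3,3]
def plane(p,u,v,z):
    T=np.array(p["cam_to_world"]); d=T[:3,:3]@np.array([(u-p["cx"])/p["fx"],(v-p["cy"])/p["fy"],1]); o=T[:3,3]
    return o+d*(z-o[2])/d[2]
def save(p,n): cv2.imwrite("pics/"+n,cv2.cvtColor(p["color"],cv2.COLOR_RGB2BGR))
E
python3 - <<'E'
from h import *
o=manip.get_obs(); print(o["clock"],o["position"],o["ee_rot"],o["joint_pos"]); print(R.from_quat(o["ee_rot"]).as_matrix().round(3))
for c in ["top","side"]:
    p=manip.camera(c); save(p,c+"0.png"); print(c,np.array(p["cam_to_world"]).round(3).tolist(),p["fx"])
    for l in ["counter0","tray_in","pawn","tealight","mug","remote","coaster"]:
        for r in manip.tip_of(p,l): print(l,round(r["conf"],2),w(p,r["position"]).round(3))
    for r in manip.silhouettes(p,"counter0"):
        v,u=np.nonzero(r["pixels"]); print("sil",round(r["conf"],2),u.mean().round(1),v.mean().round(1),len(u),plane(p,u.mean(),v.mean(),.011).round(4),p["color"][r["pixels"]].mean(0).round())
E
```

```text
0.0 [0.27842551 0.55940933 0.40391099] [ 2.28846320e-01  9.73462299e-01 -7.07153858e-04 -1.21470378e-04] [-1.13159754  0.33286937 -0.06467204  1.46095445  0.0216111   1.34989947
 -0.08848339]
[[-0.895  0.446 -0.001]
 [ 0.446  0.895 -0.001]
 [-0.    -0.001 -1.   ]]
top [[-0.011, -0.99, 0.137, 0.309], [-1.0, 0.013, 0.019, -0.025], [-0.021, -0.137, -0.99, 1.077], [0.0, 0.0, 0.0, 1.0]] 494.794885303351
counter0 0.68 [ 0.366  0.163 -0.002]
counter0 0.65 [ 0.486  0.001 -0.001]
counter0 0.63 [ 0.477 -0.176 -0.002]
counter0 0.61 [ 0.462  0.155 -0.   ]
counter0 0.55 [ 0.537  0.219 -0.   ]
counter0 0.49 [0.457 0.237 0.002]
tray_in 0.75 [0.608 0.063 0.001]
pawn 0.55 [ 0.408 -0.082  0.   ]
tealight 0.89 [ 0.419  0.075 -0.002]
mug 0.87 [ 0.502 -0.449 -0.003]
remote 0.9 [ 0.565  0.393 -0.002]
sil 0.79 200.6 237.7 197 [0.4603 0.2411 0.011 ] [98. 80. 70.]
sil 0.74 311.1 223.8 217 [ 0.4875 -0.0009  0.011 ] [247. 220. 126.]
sil 0.7 234.8 279.0 198 [0.3692 0.1652 0.011 ] [90. 74. 65.]
sil 0.49 210.7 201.0 222 [0.5418 0.2203 0.011 ] [92. 71. 61.]
sil 0.48 240.1 235.4 211 [0.4642 0.1546 0.011 ] [249. 223
[... 245 characters left out ...]
]
counter0 0.64 [ 0.491 -0.001 -0.002]
counter0 0.52 [ 0.367  0.163 -0.002]
counter0 0.5 [0.541 0.217 0.002]
counter0 0.47 [ 0.457  0.238 -0.001]
counter0 0.43 [ 0.474 -0.178 -0.006]
tray_in 0.92 [0.607 0.064 0.001]
pawn 0.47 [ 0.406 -0.077  0.   ]
tealight 0.86 [ 0.417  0.069 -0.   ]
mug 0.95 [ 0.504 -0.45   0.002]
remote 0.78 [ 0.564  0.395 -0.001]
coaster 0.8 [0.312 0.402 0.002]
sil 0.58 302.5 258.9 136 [0.4871 0.0015 0.011 ] [216. 169.  95.]
sil 0.58 346.2 303.7 153 [0.3702 0.1693 0.011 ] [79. 55. 42.]
sil 0.54 308.8 299.9 119 [0.4643 0.1587 0.011 ] [228. 186. 106.]
sil 0.54 275.7 318.7 161 [0.5426 0.2237 0.011 ] [78. 56. 44.]
sil 0.53 309.0 324.6 173 [0.4611 0.2402 0.011 ] [84. 59. 43.]
```

View pics/top0.png

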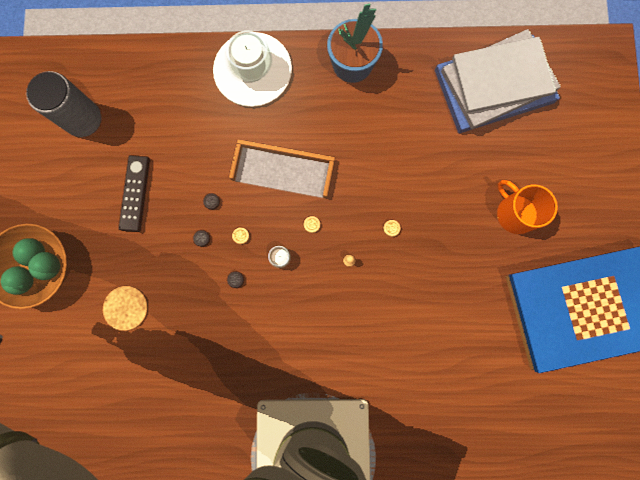

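```bash
python3 - <<'E'
from h import *
print(manip.tip_extent)
im=cv2.imread("pics/top0.png"); cv2.imwrite("pics/top0c.png",cv2.resize(im[130:330,170:430],None,fx=3,fy=3,interpolation=cv2.INTER_CUBIC))
E
```

```text
0.1734
```

View pics/top0c.png

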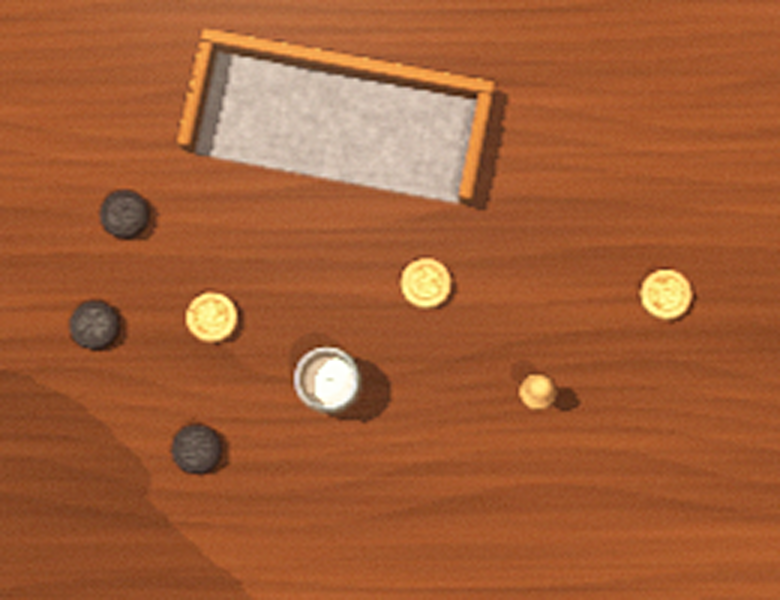

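The top view shows the tray turned about -10°. In crop pixels, its mouth runs from (210,153) to (462,200). The light counters are at (212,317), (426,282) and (666,294), with black look-alikes to the left at (125,214), (95,325) and (198,449). The tealight is at (328,380) and the pawn at (537,391).

```bash
cat >> h.py <<'E'
def T2(): 
    c=np.array([.608,.063]); a=np.load("yaw.npy").item(); return c,a
def go(*wps):
    "wps: (tray x, tray y, tip z, push dir rel. tray deg) -> deltas; tool x is opposed to push dir"
    c,a=T2(); o=manip.get_obs(); R0=R.from_quat(o["ee_rot"]); p0=np.array(o["position"])
    print("t",round(o["clock"],2),"tip tray",end=" "); d=p0[:2]-c; print((d@[np.cos(a),np.sin(a)]).round(4),(d@[-np.sin(a),np.cos(a)]).round(4),(p0[2]-.1734).round(4))
    for x,y,z,g in wps:
        p=np.r_[c+[np.cos(a)*x-np.sin(a)*y,np.sin(a)*x+np.cos(a)*y],z+.1734]
        h=a+np.radians(g)+np.pi; X=np.array([np.cos(h),np.sin(h),0]); Z=np.array([0,0,-1.])
        Rt=R.from_matrix(np.c_[X,np.cross(Z,X),Z])
        print((R0.inv()*Rt).as_rotvec().round(3).tolist(),R0.inv().apply(p-p0).round(4).tolist())
def tr(p):
    c,a=T2(); d=np.array(p[:2])-c; return np.array([d@[np.cos(a),np.sin(a)],d@[-np.sin(a),np.cos(a)]]).round(4)
E
python3 - <<'E'
from h import *
p=manip.camera("top"); f=lambda u,v,z:plane(p,170+u/3,130+v/3,z)
L,Rr=f(210,153,0),f(462,200,0); BL,BR=f(205,30,.024),f(495,83,.024); FL,FR=f(180,142,.024),f(460,196,.024)
print(L.round(4),Rr.round(4),np.linalg.norm(L-Rr),"back",BL.round(4),BR.round(4),np.linalg.norm(BL-BR))
a1=np.arctan2(*(L-Rr)[[0,1]]); a2=np.arctan2(*(BL-BR)[[0,1]]); print(np.degrees([a1,a2]))
a=-(a1+a2)/2; np.save("yaw.npy",a)
x=np.array([np.cos(a),np.sin(a)])
print("centre", ((L+Rr)/2)[:2]+.04*x, ((BL+BR)/2)[:2]-.05*x)
for q in [(.464,.156),(.4875,0),(.477,-.175),(.418,.072),(.407,-.08),(.37,.166),(.461,.2405),(.542,.222)]: print(tr(q))
go((-.203,.065,.08,0),(-.203,.065,.005,0))
E
```

```text
[0.5888 0.1578 0.    ] [ 0.5501 -0.0298  0.    ] 0.19151862236248088 back [0.6759 0.1583 0.024 ] [ 0.6318 -0.055   0.024 ] 0.2178267274874348
[11.66540321 11.67554796]
centre [0.60864179 0.05589287] [0.60486109 0.06173637]
[-0.1598  0.0619]
[-0.1053 -0.0861]
[-0.0801 -0.2596]
[-0.1879 -0.0296]
[-0.1679 -0.1807]
[-0.2539  0.0527]
[-0.1799  0.1441]
[-0.0968  0.1424]
t 0.95 tip tray -0.4232 0.4196 0.2314
[0.0, -0.0, -0.258] [-0.3034, -0.2867, 0.1513]
[0.0, -0.0, -0.258] [-0.3034, -0.2867, 0.2263]
```

move_arm(plan=[0,0,-0.258,-0.303,-0.287,0.15,0,0,0,-0.258,-0.303,-0.287,0.15,0,0,0,-0.258,-0.303,-0.287,0.15,0,0,0,-0.258,-0.303,-0.287,0.15,0,0,0,-0.258,-0.303,-0.287,0.15,0,0,0,-0.258,-0.303,-0.287,0.15,0,0,0,-0.258,-0.303,-0.287,0.15,0,0,0,-0.258,-0.303,-0.287,0.15,0,0,0,-0.258,-0.303,-0.287,0.15,0,0,0,-0.258,-0.303,-0.287,0.15,0,0,0,-0.258,-0.303,-0.287,0.15,0])

```text
clock: 2.33
position: [0.4217, 0.1688, 0.2551]
ee_rot: [0.101, 0.995, 0.0, 0.0]
ft_force: [0.8, -0.0, 0.3]
grip_width: 0.001
grasp_force: 0.0
```

```bash
python3 - <<'E'
from h import *
o=manip.get_obs(); print(o["grip_width"],o["ft_force"],R.from_quat(o["ee_rot"]).as_matrix()[:,2])
go((-.204,.062,.005,0),(-.02,.062,.005,0))
p=manip.camera("side"); cv2.imwrite("pics/s1.png",cv2.resize(cv2.cvtColor(p["color"][180:340,220:420],cv2.COLOR_RGB2BGR),None,fx=3.5,fy=3.5))
E
```

```text
0.000621332665597269 [ 0.787632   -0.00448504  0.25254198] [ 6.14840763e-04  6.22518092e-04 -9.99999617e-01]
t 2.33 tip tray -0.2039 0.0659 0.0817
[0.001, 0.0, 0.002] [0.0001, -0.004, 0.0767]
[0.001, 0.0, 0.002] [-0.1839, -0.0043, 0.0768]
```

View pics/s1.png

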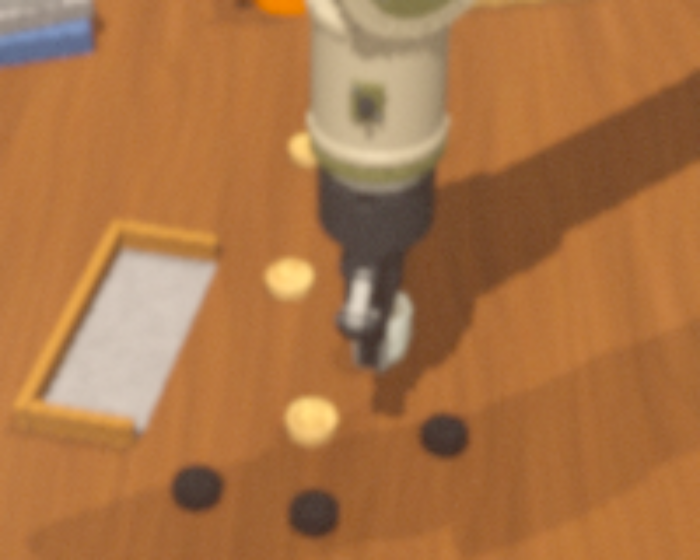

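The gripper hangs over the gap behind the nearest light counter at (312,420), with the tealight behind it. I'll descend there and push.

move_arm(plan=[0,0,0,0,-0.004,0.04,0,0,0,0,0,-0.004,0.07,0,0,0,0,0,-0.004,0.076,0,0,0,0,-0.005,-0.004,0.076,0,0,0,0,-0.01,-0.004,0.076,0,0,0,0,-0.015,-0.004,0.076,0,0,0,0,-0.022,-0.004,0.076,0,0,0,0,-0.031,-0.004,0.076,0,0,0,0,-0.041,-0.004,0.076,0,0,0,0,-0.052,-0.004,0.076,0,0,0,0,-0.063,-0.004,0.076,0,0,0,0,-0.074,-0.004,0.076,0])

```text
clock: 3.88
position: [0.4943, 0.1485, 0.1787]
ee_rot: [0.102, 0.995, 0.0, -0.0]
ft_force: [0.1, -0.7, -0.4]
grip_width: -0.003
grasp_force: 0.1
```

```bash
cat >> h.py <<'E'
def see(cams=("top",)):
    for c in cams:
        p=manip.camera(c)
        for r in manip.silhouettes(p,"counter0"):
            v,u=np.nonzero(r["pixels"]); q=p["color"][r["pixels"]].mean(0)
            print(c,"LIGHT" if q[0]>150 else "dark",len(u),round(r["conf"],2),tr(plane(p,u.mean(),v.mean(),.011)))
        for l in ("pawn","tealight"):
            for r in manip.tip_of(p,l)[:1]: print(c,l,tr(w(p,r["position"])))
    return p
E
python3 - <<'E'
from h import *
see(("top","side")); go((-.021,.062,.0055,0)); print(manip.get_obs()["ft_force"])
E
```

```text
top LIGHT 233 0.67 [-0.0796 -0.2597]
top LIGHT 234 0.63 [-0.1049 -0.0868]
top pawn [-0.1671 -0.1833]
top tealight [-0.1876 -0.0291]
side dark 152 0.68 [-0.0962  0.1441]
side LIGHT 136 0.64 [-0.0975  0.0663]
side dark 186 0.54 [-0.1808  0.1478]
side dark 156 0.53 [-0.2545  0.056 ]
side pawn [-0.1684 -0.1783]
side tealight [-0.1896 -0.0299]
t 4.28 tip tray -0.1298 0.0609 0.0053
[0.0, -0.0, 0.0] [-0.1088, 0.0011, -0.0002]
[0.29133953 0.79519025 0.75718854]
```

move_arm(plan=[0,0,0,-0.008,0.001,0,0,0,0,0,-0.018,0.001,0,0,0,0,0,-0.029,0.001,0,0,0,0,0,-0.04,0.001,0,0,0,0,0,-0.051,0.001,0,0,0,0,0,-0.062,0.001,0,0,0,0,0,-0.073,0.001,0,0,0,0,0,-0.084,0.001,0,0,0,0,0,-0.094,0.001,0,0,0,0,0,-0.101,0.001,0,0,0,0,0,-0.105,0.001,0,0,0,0,0,-0.107,0.001,0,0])

```text
clock: 5.78
position: [0.5986, 0.128, 0.1786]
ee_rot: [0.102, 0.995, 0.0, -0.0]
ft_force: [-0.1, -0.0, -0.4]
grip_width: -0.002
grasp_force: 0.1
```

```bash
python3 - <<'E'
from h import *
see(("side",)); go((-.06,.062,.0055,0),(-.06,.062,.07,0),(-.153,-.13,.07,42),(-.143,-.122,.0055,42))
E
```

```text
side dark 153 0.64 [-0.2558  0.0561]
side dark 176 0.44 [-0.1806  0.1477]
side tealight [-0.1886 -0.0303]
t 5.97 tip tray -0.0227 0.0619 0.0053
[0.0, -0.0, 0.0] [0.0373, 0.0001, -0.0002]
[0.0, -0.0, 0.0] [0.0374, 0.0001, -0.0647]
[0.0, -0.0, -0.733] [0.1304, -0.1918, -0.0647]
[0.0, -0.0, -0.733] [0.1204, -0.1839, -0.0002]
```

move_arm(plan=[0,0,0,0.015,0,0,0,0,0,0,0.037,0,0,0,0,0,0,0.037,0,-0.05,0,0,0,0,0.037,0,-0.065,0,0,0,-0.733,0.119,-0.182,-0.065,0,0,0,-0.733,0.119,-0.182,-0.065,0,0,0,-0.733,0.119,-0.182,-0.065,0,0,0,-0.733,0.119,-0.182,-0.065,0,0,0,-0.733,0.119,-0.182,-0.065,0,0,0,-0.733,0.119,-0.182,-0.065,0,0,0,-0.733,0.119,-0.182,-0.065,0,0,0,-0.733,0.119,-0.182,-0.065,0])

```text
clock: 7.48
position: [0.4454, -0.0255, 0.2436]
ee_rot: [-0.261, 0.965, 0.0, -0.0]
ft_force: [-0.1, -0.3, 0.1]
grip_width: -0.005
grasp_force: 0.0
```

```bash
python3 - <<'E'
from h import *
see(("top","side")); go((-.142,-.120,.0055,42.4),(-.0184,-.0076,.0055,42.4))
E
```

```text
top dark 217 0.79 [-0.2545  0.0511]
top dark 227 0.7 [-0.1812  0.1443]
top LIGHT 232 0.65 [-0.081  -0.2586]
top dark 235 0.59 [-0.096   0.1399]
top LIGHT 193 0.51 [0.0062 0.0613]
top LIGHT 2396 0.31 [ 0.0175 -0.5363]
top tealight [-0.1871 -0.0278]
side LIGHT 114 0.71 [0.0069 0.0625]
side dark 160 0.7 [-0.0965  0.1444]
side dark 147 0.6 [-0.1804  0.1481]
side LIGHT 84 0.54 [-0.1047 -0.0834]
side dark 123 0.46 [-0.2554  0.0534]
side tealight [-0.1871 -0.0337]
t 7.88 tip tray -0.1414 -0.1202 0.0703
[0.0, 0.0, -0.007] [0.0003, 0.0005, 0.0648]
[0.0, 0.0, -0.007] [-0.1668, 0.0014, 0.0648]
```

move_arm(plan=[0,0,0,0,0.001,0.045,0,0,0,0,0,0.001,0.062,0,0,0,0,0,0.001,0.065,0,0,0,0,-0.007,0.001,0.065,0,0,0,0,-0.014,0.001,0.065,0,0,0,0,-0.02,0.001,0.065,0,0,0,0,-0.027,0.001,0.065,0,0,0,0,-0.036,0.001,0.065,0,0,0,0,-0.047,0.001,0.065,0,0,0,0,-0.058,0.001,0.065,0,0,0,0,-0.068,0.001,0.065,0,0,0,0,-0.075,0.001,0.065,0])

```text
clock: 9.38
position: [0.5099, 0.0131, 0.1786]
ee_rot: [-0.262, 0.965, 0.0, 0.0]
ft_force: [0.1, -0.5, -0.6]
grip_width: -0.001
grasp_force: 0.1
```

```bash
python3 - <<'E'
from h import *
see(("side","top")); go((-.0184,-.0076,.0055,42.4))
E
```

```text
side dark 159 0.73 [-0.1809  0.1454]
side LIGHT 155 0.61 [0.006  0.0648]
side dark 189 0.6 [-0.0966  0.1446]
side LIGHT 52 0.58 [-0.0856 -0.2578]
side dark 157 0.46 [-0.2548  0.0565]
side LIGHT 121 0.4 [-0.0631 -0.0438]
side pawn [-0.1687 -0.1789]
side tealight [-0.1903 -0.0326]
top dark 225 0.76 [-0.2544  0.0521]
top dark 221 0.73 [-0.1808  0.1442]
top dark 216 0.72 [-0.0963  0.1403]
top LIGHT 204 0.68 [-0.0815 -0.2595]
top LIGHT 162 0.52 [0.0059 0.0643]
top pawn [-0.1658 -0.1806]
t 9.78 tip tray -0.0866 -0.0695 0.0053
[0.0, -0.0, -0.007] [-0.0921, 0.0004, -0.0002]
```

move_arm(plan=[0,0,0,-0.006,0,0,0,0,0,0,-0.014,0,0,0,0,0,0,-0.023,0,0,0,0,0,0,-0.033,0,0,0,0,0,0,-0.043,0,0,0,0,0,0,-0.053,0,0,0,0,0,0,-0.063,0,0,0,0,0,0,-0.073,0,0,0,0,0,0,-0.082,0,0,0,0,0,0,-0.088,0,0,0,0,0,0,-0.091,0,0,0,0,0,0,-0.092,0,0,0])

```text
clock: 11.28
position: [0.5888, 0.059, 0.1787]
ee_rot: [-0.261, 0.965, 0.0, -0.0]
ft_force: [-0.3, 0.3, 0.2]
grip_width: 0.001
grasp_force: 0.0
```

```bash
python3 - <<'E'
from h import *
see(("side",)); go((-.044,-.031,.0055,42),(-.044,-.031,.07,42),(-.082,-.305,.07,90))
E
```

```text
side dark 161 0.68 [-0.2554  0.0557]
side LIGHT 91 0.59 [-0.0809 -0.2555]
side LIGHT 144 0.57 [0.0065 0.0636]
side dark 205 0.51 [-0.0975  0.1451]
side dark 165 0.49 [-0.1808  0.1469]
side pawn [-0.1652 -0.1809]
side tealight [-0.1876 -0.0319]
t 11.47 tip tray -0.0181 -0.0079 0.0053
[0.0, -0.0, -0.0] [0.0347, 0.0001, -0.0002]
[0.0, -0.0, -0.0] [0.0347, 0.0001, -0.0647]
[0.0, 0.0, -0.838] [0.2462, -0.1781, -0.0647]
```

move_arm(plan=[0,0,0,0.015,0,0,0,0,0,0,0.035,0,0,0,0,0,0,0.035,0,-0.05,0,0,0,0,0.035,0,-0.065,0,0,0,-0.838,0.246,-0.178,-0.065,0,0,0,-0.838,0.246,-0.178,-0.065,0,0,0,-0.838,0.246,-0.178,-0.065,0,0,0,-0.838,0.246,-0.178,-0.065,0,0,0,-0.838,0.246,-0.178,-0.065,0,0,0,-0.838,0.246,-0.178,-0.065,0,0,0,-0.838,0.246,-0.178,-0.065,0,0,0,-0.838,0.246,-0.178,-0.065,0])

```text
clock: 12.98
position: [0.4788, -0.1491, 0.1924]
ee_rot: [-0.579, 0.813, 0.038, -0.056]
ft_force: [-0.4, 0.8, -3.0]
grip_width: -0.002
grasp_force: 0.0
```

```bash
python3 - <<'E'
from h import *
p=see(("side","top")); go((-.082,-.305,.0055,90),(-.082,-.077,.0055,90))
E
```

```text
side dark 144 0.66 [-0.2545  0.0545]
side dark 150 0.6 [-0.1801  0.1483]
side LIGHT 122 0.52 [0.0047 0.016 ]
side dark 158 0.49 [-0.0967  0.1445]
side LIGHT 138 0.45 [0.0059 0.0645]
side pawn [-0.1667 -0.1779]
side tealight [-0.189  -0.0335]
top dark 223 0.7 [-0.0969  0.1403]
top dark 193 0.65 [-0.1799  0.144 ]
top dark 217 0.61 [-0.2547  0.0514]
top LIGHT 210 0.54 [0.0064 0.0604]
top LIGHT 197 0.53 [0.0046 0.0127]
top pawn [-0.1663 -0.1825]
top tealight [-0.1874 -0.0286]
t 13.38 tip tray -0.0824 -0.2316 0.0194
[0.128, -0.041, -0.131] [0.072, -0.0119, 0.0161]
[0.128, -0.041, -0.131] [-0.1539, 0.0183, 0.0088]
```

The arm stopped short of this pose and is tilted, so I need to look before moving it again.

```bash
python3 - <<'E'
from h import *
o=manip.get_obs(); print(np.round(o["joint_pos"],3),np.round(o["joint_velocities"],3),o["ft_force"].round(2)); M=R.from_quat(o["ee_rot"]).as_matrix(); print(M.round(3)); print("tip",(o["position"]+M[:,2]*.1734).round(4), tr(o["position"]+M[:,2]*.1734))
p=manip.camera("side"); a=p["color"][180:330,270:420]; q=manip.camera("top")["color"][150:300,320:470]
cv2.imwrite("pics/s2.png",cv2.resize(cv2.cvtColor(np.hstack([a,q]),cv2.COLOR_RGB2BGR),None,fx=2.6,fy=2.6))
E
```

```text
[ 1.045  0.574 -1.022  1.897  0.552  1.136  2.586] [ 0.005  0.005 -0.011 -0.003  0.01   0.004  0.001] [ 0.4   0.78 -0.3 ]
[[-0.325 -0.936 -0.134]
 [-0.944  0.329 -0.005]
 [ 0.049  0.125 -0.991]]
tip [ 0.4572 -0.148   0.021 ] [-0.105  -0.2371]
```

View pics/s2.png

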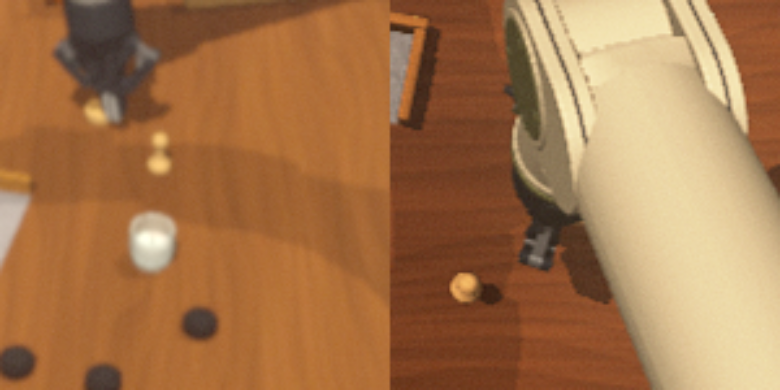

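The crop shows the tilted fingers hovering just beside and above the third counter (97,112 in the left half). The last joint is at its limit (2.59 of 2.6). I'll lift and unwind it the other way.

```bash
python3 - <<'E'
from h import *
o=manip.get_obs(); M=R.from_quat(o["ee_rot"]); print(M.inv().apply([0,0,.07]).round(4))
go((-.082,-.305,.08,42),(-.082,-.305,.08,0))
E
```

```text
[ 0.0034  0.0087 -0.0694]
t 13.47 tip tray -0.0824 -0.2318 0.0195
[0.102, -0.091, 0.706] [0.0754, -0.0025, -0.0577]
[0.068, -0.13, 1.438] [0.0754, -0.0025, -0.0577]
```

move_arm(plan=[0,0,0,0.002,0.004,-0.035,0,0,0,0,0.003,0.009,-0.07,0,0.102,-0.091,0.706,0.075,-0.003,-0.058,0,0.102,-0.091,0.706,0.075,-0.003,-0.058,0,0.102,-0.091,0.706,0.075,-0.003,-0.058,0,0.102,-0.091,0.706,0.075,-0.003,-0.058,0,0.068,-0.13,1.438,0.075,-0.003,-0.058,0,0.068,-0.13,1.438,0.075,-0.003,-0.058,0,0.068,-0.13,1.438,0.075,-0.003,-0.058,0,0.068,-0.13,1.438,0.075,-0.003,-0.058,0,0.068,-0.13,1.438,0.075,-0.003,-0.058,0,0.068,-0.13,1.438,0.075,-0.003,-0.058,0])

```text
clock: 14.98
position: [0.4662, -0.2199, 0.2534]
ee_rot: [0.101, 0.995, 0.001, 0.0]
ft_force: [0.3, -0.1, 0.3]
grip_width: 0.0
grasp_force: 0.0
```

```bash
python3 - <<'E'
from h import *
p=see(("side","top")); print(manip.get_obs()["joint_pos"].round(2)); go((-.082,-.305,.07,0),(-.082,-.305,.07,-90))
E
```

```text
side LIGHT 131 0.6 [0.0047 0.0648]
side dark 174 0.56 [-0.1804  0.1475]
side dark 155 0.55 [-0.0956  0.1448]
side dark 163 0.53 [-0.2555  0.056 ]
side pawn [-0.1696 -0.1771]
side tealight [-0.1905 -0.0347]
top dark 219 0.73 [-0.0966  0.1401]
top dark 212 0.71 [-0.1807  0.1451]
top LIGHT 252 0.61 [0.0065 0.0602]
top dark 230 0.6 [-0.2552  0.0511]
top LIGHT 214 0.58 [-0.08   -0.2586]
top LIGHT 228 0.55 [0.0036 0.0119]
top pawn [-0.1652 -0.1845]
top tealight [-0.1862 -0.0282]
[ 1.17  0.39 -0.95  1.88  0.36  1.05  1.44]
t 15.38 tip tray -0.0818 -0.3063 0.0799
[0.002, 0.0, -0.002] [0.0002, 0.0013, 0.0099]
[0.001, -0.001, 1.568] [0.0002, 0.0013, 0.0099]
```

move_arm(plan=[0,0,1.568,0.001,0.001,0.01,0,0,0,1.568,0.001,0.001,0.01,0,0,0,1.568,0.001,0.001,0.01,0,0,0,1.568,0.001,0.001,0.01,0,0,0,1.568,0.001,0.001,0.01,0,0,0,1.568,0.001,0.001,0.01,0,0,0,1.568,0.001,0.001,0.01,0,0,0,1.568,0.001,0.001,0.01,0,0,0,1.568,0.001,0.001,0.01,0,0,0,1.568,0.001,0.001,0.01,0,0,0,1.568,0.001,0.001,0.01,0])

```text
clock: 16.75
position: [0.4652, -0.2192, 0.2433]
ee_rot: [0.775, 0.632, 0.001, -0.0]
ft_force: [0.0, 0.7, 0.2]
grip_width: -0.007
grasp_force: 0.0
```

```bash
python3 - <<'E'
from h import *
print(manip.get_obs()["joint_pos"].round(2)); go((-.081,-.305,.0055,-90),(-.081,-.077,.0055,-90))
E
```

```text
[ 0.94  0.32 -0.66  1.9   0.23  1.   -0.03]
t 16.75 tip tray -0.0827 -0.3053 0.0699
[0.0, -0.002, 0.002] [0.0002, 0.0017, 0.0644]
[0.0, -0.002, 0.002] [0.2282, 0.0021, 0.0648]
```

move_arm(plan=[0,0,0,0,0.002,0.045,0,0,0,0,0,0.002,0.062,0,0,0,0,0,0.002,0.065,0,0,0,0,0.007,0.002,0.065,0,0,0,0,0.014,0.002,0.065,0,0,0,0,0.02,0.002,0.065,0,0,0,0,0.027,0.002,0.065,0,0,0,0,0.036,0.002,0.065,0,0,0,0,0.047,0.002,0.065,0,0,0,0,0.059,0.002,0.065,0,0,0,0,0.07,0.002,0.065,0,0,0,0,0.078,0.002,0.065,0])

```text
clock: 18.25
position: [0.4832, -0.1422, 0.1785]
ee_rot: [0.775, 0.632, 0.001, -0.0]
ft_force: [-0.2, 0.4, -0.7]
grip_width: 0.001
grasp_force: 0.0
```

```bash
python3 - <<'E'
from h import *
see(("side","top")); go((-.081,-.077,.0055,-90))
E
```

```text
side LIGHT 103 0.65 [-0.0813 -0.1917]
side LIGHT 119 0.59 [0.0035 0.0157]
side dark 161 0.47 [-0.1802  0.1463]
side LIGHT 121 0.46 [0.0071 0.0633]
side dark 155 0.46 [-0.2548  0.0556]
side dark 160 0.44 [-0.0963  0.1448]
side pawn [-0.168  -0.1802]
side tealight [-0.1908 -0.0309]
top dark 236 0.77 [-0.1815  0.1437]
top LIGHT 166 0.52 [-0.083  -0.1907]
top dark 210 0.49 [-0.2552  0.0526]
top LIGHT 215 0.48 [0.0061 0.0609]
top LIGHT 213 0.47 [0.0048 0.012 ]
top pawn [-0.1674 -0.1808]
top tealight [-0.1888 -0.0305]
t 18.65 tip tray -0.0807 -0.2276 0.005
[0.0, -0.001, -0.001] [0.1506, -0.0004, -0.0003]
```

move_arm(plan=[0,0,0,0.006,0,0,0,0,0,0,0.014,0,0,0,0,0,0,0.024,0,0,0,0,0,0,0.035,0,0,0,0,0,0,0.046,0,0,0,0,0,0,0.057,0,0,0,0,0,0,0.068,0,0,0,0,0,0,0.079,0,0,0,0,0,0,0.09,0,0,0,0,0,0,0.101,0,0,0,0,0,0,0.11,0,0,0,0,0,0,0.116,0,0,0])

```text
clock: 20.15
position: [0.5066, -0.0289, 0.1786]
ee_rot: [0.775, 0.632, 0.001, -0.0]
ft_force: [-0.2, -0.3, 1.1]
grip_width: -0.0
grasp_force: 0.1
```

move_arm(plan=[0,0,0,0.005,0,0,0,0,0,0,0.012,0,0,0,0,0,0,0.019,0,0,0,0,0,0,0.025,0,0,0,0,0,0,0.03,0,0,0,0,0,0,0.033,0,0,0,0,0,0,0.034,0,0,0,0,0,0,0.034,0,0,0])

```text
clock: 21.15
position: [0.5133, 0.0037, 0.1787]
ee_rot: [0.775, 0.632, 0.001, -0.0]
ft_force: [-0.7, -0.0, 0.0]
grip_width: 0.0
grasp_force: 0.0
```

```bash
python3 - <<'E'
from h import *
see(("side","top")); go((-.081,-.11,.0055,-90),(-.081,-.11,.07,-90),(-.13,-.05,.07,0)); print(manip.get_obs()["joint_pos"].round(2))
E
```

```text
side LIGHT 133 0.7 [0.0062 0.063 ]
side dark 157 0.62 [-0.0976  0.1449]
side dark 144 0.58 [-0.1805  0.1467]
side LIGHT 111 0.57 [0.0036 0.0165]
side LIGHT 128 0.46 [-0.0813 -0.0425]
side dark 148 0.43 [-0.2541  0.0554]
side pawn [-0.168  -0.1792]
side tealight [-0.1873 -0.0329]
top dark 227 0.61 [-0.1799  0.1438]
top dark 262 0.59 [-0.0979  0.1402]
top LIGHT 196 0.55 [0.0066 0.0615]
top dark 224 0.49 [-0.2556  0.051 ]
top LIGHT 2436 0.15 [ 0.0182 -0.5357]
top tealight [-0.1887 -0.0293]
t 21.55 tip tray -0.0807 -0.0773 0.0053
[0.0, -0.001, -0.0] [-0.0327, -0.0003, -0.0003]
[0.0, -0.001, -0.0] [-0.0327, -0.0003, -0.0648]
[0.001, -0.001, -1.571] [0.0273, -0.0493, -0.0647]
[ 0.51  0.44 -0.7   1.94  0.36  0.89 -0.58]
```

move_arm(plan=[0,0,0,-0.015,0,0,0,0,0,0,-0.033,0,0,0,0,0,0,-0.033,0,-0.05,0,0,0,0,-0.033,0,-0.065,0,0,0,-1.57,0.032,-0.046,-0.065,0,0,0,-1.57,0.032,-0.046,-0.065,0,0,0,-1.57,0.032,-0.046,-0.065,0,0,0,-1.57,0.032,-0.046,-0.065,0,0,0,-1.57,0.032,-0.046,-0.065,0,0,0,-1.57,0.032,-0.046,-0.065,0,0,0,-1.57,0.032,-0.046,-0.065,0,0,0,-1.57,0.032,-0.046,-0.065,0])

```text
clock: 23.05
position: [0.4745, 0.0435, 0.2434]
ee_rot: [0.134, 0.991, 0.0, -0.0]
ft_force: [0.7, 0.1, 0.4]
grip_width: -0.003
grasp_force: 0.0
```

```bash
python3 - <<'E'
from h import *
see(("side","top")); go((-.127,-.045,.0700,0),(-.127,-.045,.0055,0),(-.0235,-.045,.0055,0)); print(manip.get_obs()["joint_pos"].round(2))
E
```

```text
side dark 188 0.59 [-0.1811  0.1477]
side dark 146 0.58 [-0.2545  0.0548]
side LIGHT 120 0.53 [-0.0815 -0.042 ]
side dark 112 0.53 [-0.0958  0.1449]
side pawn [-0.1683 -0.1785]
side tealight [-0.1882 -0.0331]
top dark 227 0.7 [-0.0962  0.1403]
top dark 212 0.55 [-0.2547  0.0515]
t 23.45 tip tray -0.1267 -0.0453 0.0703
[0.001, 0.0, -0.073] [0.0003, 0.0003, 0.0003]
[0.001, 0.0, -0.073] [0.0003, 0.0002, 0.0648]
[0.001, 0.0, -0.073] [-0.1029, 0.0077, 0.0649]
[ 0.76  0.35 -1.06  1.98  0.36  1.01  0.83]
```

move_arm(plan=[0,0,-0.073,0,0,0.03,0,0,0,-0.073,0,0,0.06,0,0,0,-0.073,0,0,0.065,0,0,0,-0.073,-0.007,0.001,0.065,0,0,0,-0.073,-0.014,0.001,0.065,0,0,0,-0.073,-0.021,0.002,0.065,0,0,0,-0.073,-0.029,0.002,0.065,0,0,0,-0.073,-0.038,0.003,0.065,0,0,0,-0.073,-0.048,0.004,0.065,0,0,0,-0.073,-0.058,0.004,0.065,0,0,0,-0.073,-0.067,0.005,0.065,0,0,0,-0.073,-0.074,0.0055,0.065,0])

```text
clock: 24.95
position: [0.5481, 0.0295, 0.1787]
ee_rot: [0.101, 0.995, 0.001, 0.0]
ft_force: [0.6, -0.2, 0.3]
grip_width: -0.001
grasp_force: 0.1
```

```bash
python3 - <<'E'
from h import *
see(("side",)); go((-.0235,-.045,.0055,0),(-.07,-.045,.0055,0))
E
```

```text
side dark 141 0.68 [-0.2546  0.0557]
side dark 157 0.64 [-0.0964  0.1439]
side dark 159 0.61 [-0.1809  0.1467]
side LIGHT 99 0.44 [0.0054 0.0643]
side pawn [-0.1678 -0.1805]
t 25.15 tip tray -0.0527 -0.0448 0.0052
[0.002, -0.0, 0.002] [-0.0292, -0.0003, -0.0003]
[0.002, -0.0, 0.002] [0.0173, -0.0002, -0.0002]
```

move_arm(plan=[0,0,0,-0.005,0,0,0,0,0,0,-0.012,0,0,0,0,0,0,-0.019,0,0,0,0,0,0,-0.025,0,0,0,0,0,0,-0.028,0,0,0,0,0,0,-0.029,0,0,0,0,0,0,-0.029,0,0,0,0,0,0,-0.015,0,0,0,0,0,0,0.008,0,0,0,0,0,0,0.015,0,-0.04,0,0,0,0,0.015,0,-0.1,0,0,0,0,0.015,0,-0.15,0])

```text
clock: 26.65
position: [0.5316, 0.033, 0.3304]
ee_rot: [0.1, 0.995, 0.0, 0.0]
ft_force: [-0.4, -0.2, -0.7]
grip_width: -0.005
grasp_force: 0.0
```

move_arm(plan=[0,0,0,0.05,0.05,-0.05,0,0,0,0,0.1,0.1,-0.06,0,0,0,0,0.1,0.15,-0.06,0,0,0,0,0.1,0.15,-0.06,0])

```text
clock: 27.15
position: [0.4622, 0.2035, 0.3895]
ee_rot: [0.097, 0.995, 0.001, 0.001]
ft_force: [-0.0, -0.5, 0.4]
grip_width: -0.003
grasp_force: 0.0
```

```bash
python3 - <<'E'
from h import *
o=manip.get_obs(); print(o["clock"],o["position"])
p=see(("side","top")); a=p["color"]; save(p,"topf.png")
for l in ["mug","remote","coaster"]:
    for r in manip.tip_of(p,l)[:1]: print(l,w(p,r["position"]).round(3))
E
```

```text
27.15 [0.46219082 0.20350009 0.38948106]
side dark 169 0.59 [-0.181   0.1478]
side dark 160 0.56 [-0.0966  0.1444]
side LIGHT 120 0.45 [ 0.005  -0.0421]
side dark 160 0.43 [-0.2548  0.0562]
side LIGHT 134 0.41 [0.0038 0.0148]
side LIGHT 162 0.41 [0.0067 0.0625]
side pawn [-0.1666 -0.1783]
side tealight [-0.1875 -0.0333]
top LIGHT 211 0.77 [0.0061 0.0607]
top dark 182 0.57 [-0.0946  0.1411]
top LIGHT 195 0.48 [0.0039 0.0118]
top LIGHT 215 0.47 [ 0.0048 -0.0457]
top pawn [-0.1687 -0.1837]
top tealight [-0.1862 -0.0267]
mug [ 0.501 -0.449  0.001]
coaster [ 0.312  0.4   -0.002]
```

View pics/topf.png

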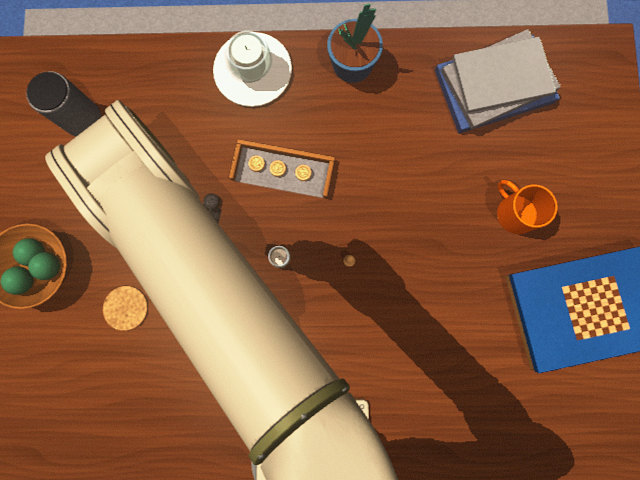

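All three light counters lie flat in the tray at (257,163), (278,168) and (303,173). The tealight (280,257), the pawn (349,261) and the black counters the cameras could see are where they were, and the arm is clear.

```bash
python3 -c "
from workcell import manip
print(manip.hand_in())"
```

```text
the job is handed in; nothing more can be done
None
```

All three light counters were swept into the tray and lie flat, fully inside it. The pawn, tealight and everything else I re-measured are where they started; the arm hid the remote in the last view. I handed the job in at about 27 s of the 72 s allowed.

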